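# Offer the model roof up to its tower

### The arm

A 6-joint arm with a two-finger parallel gripper is mounted at the origin on the work surface. World frame = base frame: x ahead of the robot, y to its left, z up, the work surface at z = 0. Lengths are in m, angles in degrees, forces in N, time in s.
With the tool pointing down it reaches from about 0.25 to 0.725 m from the base axis. Payload 9.7 kg.
Tool frame: the origin (TCP) lies midway between the tips of the shut fingers; the grasp point (between the pads) lies 19 mm behind it (bot.grasp_offset is the distance from the TCP to the grasp point, in m); z points along the fingers, x is the direction in which the jaws open and shut, and the axes are right-handed (so a half turn about z gives the same grasp; the last joint's range is limited). The gripper opens to 85 mm and grips with 20 to 120 N. Pads are 22 mm wide; open, the fingers measure 114 mm over their backs; the gripper's body (76 mm by 85 mm) begins 54 mm behind the grasp point. The pads swing forward as they close: fully open they stand 13 mm farther back than shut.
Start: joints at [-68.583, 4.979, 10.078, 95.1, 0, 90], TCP at [0.201, -0.512, 0.202] pointing down, gripper open.
Joint ranges: [-179.16, 179.16], [-48.56, 103.87], [-65.8, 70.77], [-126.05, 130.52], [-82.76, 87.17], [-180, 180]. Speed limits (degrees/s): [127.2, 127.2, 147.25, 180, 180, 180].

### API

Orientations are given as [roll, pitch, yaw] about the fixed x, y, z axes, in that order (R = Rz(yaw) Ry(pitch) Rx(roll)).
In Python, from workcell import bot gives the robot as it stands.
- The arm moves only by the tool send_rows, never from a script. Its argument "targets" is a list of rows, each a list of 5 numbers: the closure, from 0 (fully open) to 1 (shut), then the shift along the world's x, y, z in mm, then the turn about the world's z in degrees. A call has 1 to 10 rows; each row is the pose to reach, as a shift and turn from the pose commanded when the call began; what a row does not reach only later rows make up. A row lasts 1/8 s, in which the tool goes at most 62.5 mm and 10.7 degrees, less where a joint would pass 70% of its speed; a pose out of reach is approached as far as the arm can. A call with a gripper value outside its range is refused whole. The fingers move at their own pace and stop on an object; "squeeze" is the grip in N (left out, the last holds). Time passes only in rows, so rows that repeat a pose let the fingers close. It gives the time, the measured TCP pose, the force and the opening at its end, in the units of the state.
- bot.get_obs(): the state, without advancing time (a new reading comes with each control period).
- bot.camera(name): name is "scene" or "top"; returns a dict with "pixels" (420x560x3 uint8, red, green, blue), "intrinsics" (3x3 intrinsics, pixels), "view" (4x4, takes a point from world to camera coordinates). Camera axes: x right, y down, z forward; pixel columns grow to the right and rows downward; lengths in m; the calibration is good to about 2 mm. A picture is of the moment at which its call begins. There is no depth.
- bot.job_done(): hands the job in, once; it reports no verdict.
The state is a dict: "time": time; "q": joint angles; "qd": joint speeds; "joint_efforts": joint torques, N m; "ee_pos": TCP position; "tcp_rot": TCP orientation; "wrist_force": force on the tool from outside, world axes, zero at the start; "torque": the same for the moment, N m; "opening": finger opening in m.
Only numpy, scipy, OpenCV 4.12 (cv2) and the standard library are available. Lean on these libraries where they do the work, as an engineer would, in place of code of your own. Each camera call takes 0.05 s, during which the arm holds its last target.

### The job

Take the brick-red model roof by its chimney, slide it out of the open end of the spraying jig and lift it over the rail of sculpting tools to the grey tower. Finish still holding it level and still, centred and square over the tower about a centimetre above the wall tops, so that I can check the join; the primer on the walls is tacky, so the roof must never touch the tower. Do not bump the tool rail, and leave the paint pots, the cask, the rock and the pin vice where they are.

Things in the scene. Friction and masses are not known exactly. Their poses are not given: they have to be found in the camera images.
- roof: Brick-red model roof, 35-70 g: eaves plate 64 (own x) x 46 x 6 mm; gable on it, ridge along x, 56 long, 27 wide at the foot, top 20 mm above the underside; square chimney 18 x 18 mm through the middle, faces along x and y, top 64 mm above the underside: hold it by this. Origin: centre of the flat underside, z up. A half turn looks the same. Starts in the jig, x along the jig's x within 1 degree.
- jig: Fixed plywood spraying jig, board 170 x 90 x 12 mm, own x from -120 to +50, y +-45 mm. Origin on the table under the channel, z up. Channel along x from -45 to +44 mm, 51 mm wide, floor at z = 12; two lips over it (z 21 to 25 mm) leave a slot of y +-16.5 mm for gable and chimney. Open only at the -x end. The roof's plate lies on the floor under the lips, its origin first at x = -5 to +10 mm.
- jig_mouth (a point): Open end of the jig channel: own x = -45, y = 0, on the floor 12 mm above the table; axes as the jig's. The roof slides out freely along own -x onto the bare front of the board; it is clear of the lips, and can be lifted, once its origin is more than 32 mm beyond this point (jig x below -77 mm).
- tower: Model tower in pale grey primer, fixed: hollow rectangular walls 58 (own x) x 40 (own y) mm outside, 5 mm thick, on a dark base 90 x 74 x 6 mm. Origin on the table at its centre, z up; wall tops at 60 mm. The roof belongs on it centred, own x along the tower's x, either way round, eaves overhanging all walls by 3 mm.
- tower_top (a point): Centre of the tower's opening at the level of the wall tops, 60 mm above the table; axes as the tower's.
- toolrail: Hook rail with steel sculpting tools, fixed, standing between jig and tower: board 300 (own x) x 100 x 10 mm, 10 mm steel bar along own x over its middle, top of bar 140 mm above the table, the highest point; a post at each end (own x = +-140 mm), six tools hanging below the bar. Origin on the table under the middle, z up.
- pot_green: Green paint pot with white cap, loose, 27 mm diameter, 46 mm high, standing on the hook rail's board. Origin: centre of its underside.
- pot_ochre: Ochre paint pot with white cap, loose, 27 mm diameter, 46 mm high, standing on the hook rail's board. Origin: centre of its underside.
- cask: Dark model cask on a bottle cap, loose, 32 mm diameter, 38 mm high, at the back of the table. Origin: centre of its underside.
- rock: Pale grey model rock on a bottle cap, loose, 32 mm diameter, 35 mm high, at the back of the table. Origin: centre of its underside.
- pinvice: Pin vice lying at the back of the table, loose, body 100 x 10 x 10 mm along own x. Origin: centre of its underside.
Things that resemble listed ones, but are neither listed nor needed, are in the scene too. What is meant by the roof is not turquoise or yellow, and is the smaller of those in its own colour.

How it is judged:
By the outcome, as a careful person would: the job done as asked, in the order asked, and still so for the second after the job is handed in, while the arm keeps its last pose, push and grip.
It also fails if it takes over 64 s, if anything falls off the work surface, if the arm or the gripper's body presses on something with over 40 N, if the wrist force passes 120 N, or if a joint passes its speed limit or range.

## Working session

There is one attempt and no reset: what is moved stays moved. The work goes in short steps, Python scripts to look and compute and a tool call to move; the robot and the scene stay as the last step left them, time stands still between calls to the robot, and variables do not carry over. Pictures are saved under pics/ and viewed, and the job is handed in when it is done.

Besides the shell and the picture viewer there is one more tool, called after "Emit:" as name(argument=value, ...), one argument or row to a line, values as JSON. send_rows: Moves the arm, as the interface text tells. Its arguments: {"type":"object","properties":{"targets":{"type":"array","items":{"type":"array","items":{"type":"number"}}},"squeeze":{"type":"number"}},"required":["targets"]}

```bash
ls; mkdir -p pics
python3 - <<'E'
from workcell import bot
import cv2,numpy as np
for n in("scene","top"):
    c=bot.camera(n);cv2.imwrite(f"pics/{n}0.png",c["pixels"][:,:,::-1]);print(n,c["intrinsics"].tolist(),np.round(c["view"],4).tolist())
o=bot.get_obs();print(o);print(bot.grasp_offset)
E
```

```text
pics
scene [[476.5779274565538, 0.0, 281.96911946340657], [0.0, 476.5779274565538, 206.37346198071978], [0.0, 0.0, 1.0]] [[-0.0546, 0.9983, -0.0179, 0.0063], [0.8037, 0.0333, -0.5942, -0.4242], [-0.5926, -0.0468, -0.8042, 1.3432], [0.0, 0.0, 0.0, 1.0]]
top [[424.2654279086478, 0.0, 283.9430554141458], [0.0, 424.2654279086478, 208.8566385813041], [0.0, 0.0, 1.0]] [[-0.0237, -0.9997, -0.0075, 0.0317], [-0.9867, 0.0246, -0.1609, 0.5913], [0.1611, 0.0036, -0.9869, 0.9304], [0.0, 0.0, 0.0, 1.0]]
{'time': 0.1, 'q': array([-6.85814561e+01,  5.00858311e+00,  1.00380622e+01,  9.51002784e+01,
        2.00291867e-03,  9.00015415e+01]), 'qd': array([-0.05248941, -0.03708844,  0.14223258,  0.03693128,  0.05771078,
        0.04582527]), 'joint_efforts': array([ 5.16763102e-04, -5.21560192e+01,  4.65654230e+01,  1.60751684e-02,
       -3.28006900e-05, -7.76198476e-06]), 'ee_pos': array([ 0.20076621, -0.51177727,  0.20163956]), 'tcp_rot': array([-1.79997999e+02,  7.07992746e-02, -6.85829976e+01]), 'wrist_force': array([0.40032985, 0.6527042 , 0.02954719]), 'torque': array([ 0.01711548,  0.03628544, -0.01702853]), 'opening': 0.08555597840350407}
0.0187
```

View pics/scene0.png

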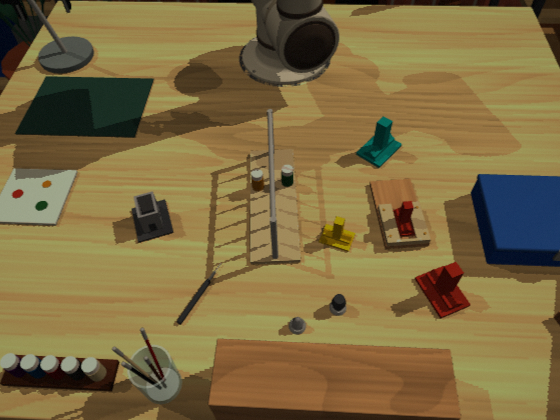

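View pics/top0.png

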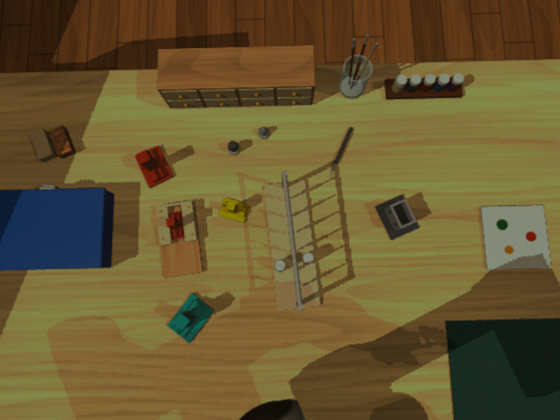

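The jig with the red roof is around (178,235) in top and (400,212) in scene. The tower is at (398,215) top and (150,212) scene, with the rail between them. The larger red roof at (154,166) top is a decoy. I'll zoom in for corners.

Run:
```python
import cv2
a=cv2.imread("pics/top0.png");b=cv2.imread("pics/scene0.png")
def z(im,x,y,w,h,s,n):cv2.imwrite("pics/"+n,cv2.resize(im[y:y+h,x:x+w],None,fx=s,fy=s,interpolation=cv2.INTER_CUBIC))
z(a,145,190,70,90,6.5,"t_jig.png");z(a,365,185,65,60,9,"t_tow.png")
z(b,360,170,80,85,7,"s_jig.png");z(b,120,180,65,65,9,"s_tow.png");z(a,250,160,110,155,3.8,"t_rail.png")
```

```text
(no output)
```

View pics/t_jig.png

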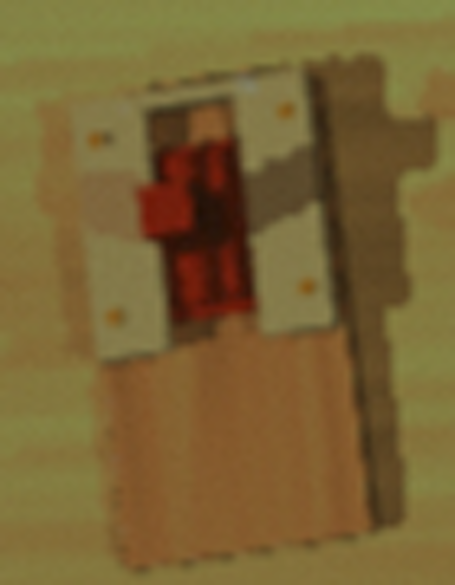

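View pics/t_tow.png

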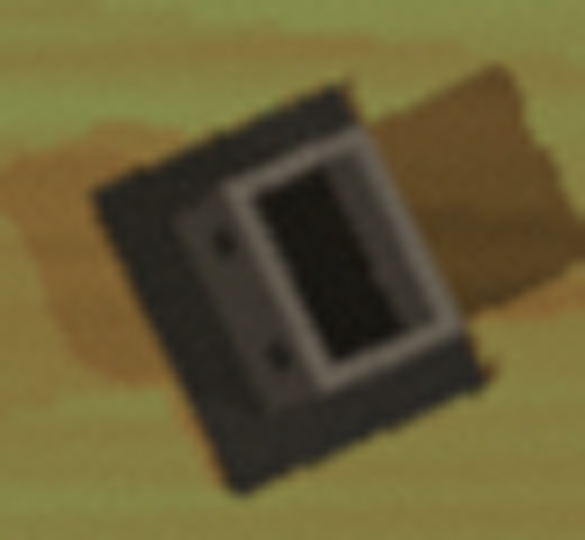

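View pics/s_jig.png

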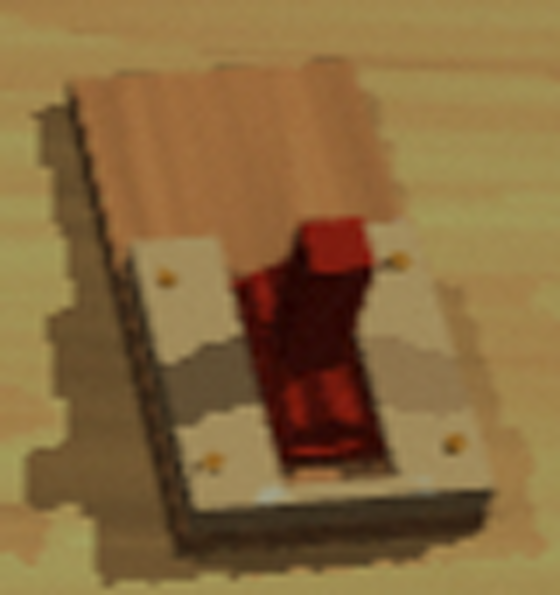

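View pics/s_tow.png

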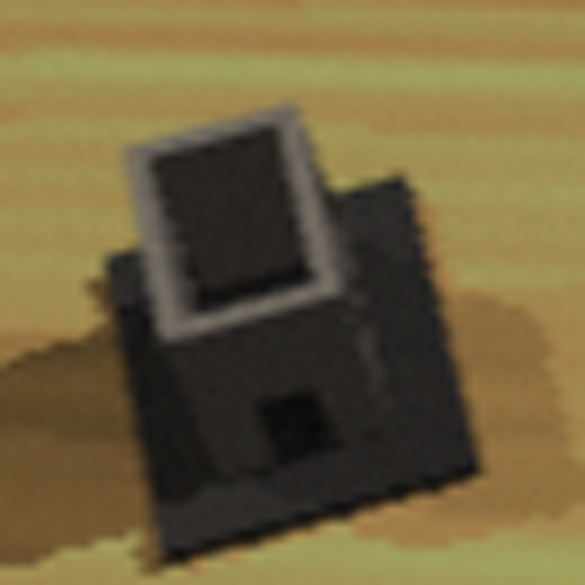

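View pics/t_rail.png

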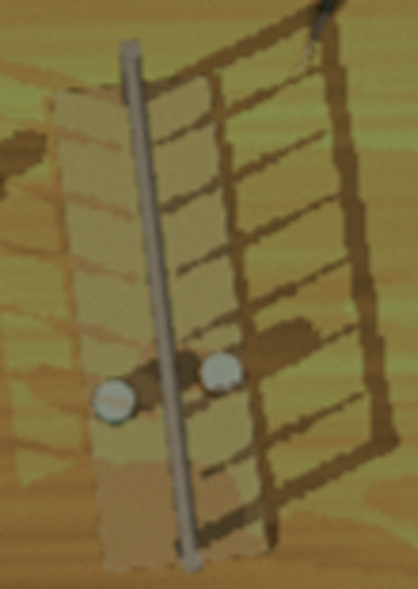

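```bash
cat > h.py <<'E'
import numpy as np,cv2
from workcell import bot
def cam(n):
    c=bot.camera(n);return c["pixels"],c["intrinsics"],c["view"]
def ray(K,V,uv,z):
    uv=np.atleast_2d(uv).astype(float)
    d=(np.c_[uv,np.ones(len(uv))]@np.linalg.inv(K).T)@V[:3,:3]
    o=-V[:3,:3].T@V[:3,3]
    return (o+d*((np.broadcast_to(z,len(uv))-o[2])/d[:,2])[:,None])
def proj(K,V,P):
    p=np.atleast_2d(P)@V[:3,:3].T+V[:3,3];p=p@K.T;return p[:,:2]/p[:,2:]
def rigid(L,W):
    L=np.array(L,float);W=np.array(W,float)[:,:2]
    a=L-L.mean(0);b=W-W.mean(0)
    t=np.arctan2((a[:,0]*b[:,1]-a[:,1]*b[:,0]).sum(),(a*b).sum())
    R=np.array([[np.cos(t),-np.sin(t)],[np.sin(t),np.cos(t)]])
    T=W.mean(0)-R@L.mean(0);r=W-(L@R.T+T)
    return T,np.degrees(t),r
E
python3 - <<'E'
from h import *
np.set_printoptions(precision=4,suppress=True)
C={n:cam(n) for n in("top","scene")}
def px(l,s,ox,oy):return (np.array(l,float)+.5)/s-.5+[ox,oy]
L=[(50,45),(50,-45),(-45,45),(-45,-45),(-120,45),(-120,-45)]
z=np.array([25,25,25,25,12,12])/1e3
pt=px([(75,100),(305,65),(100,362),(338,328),(125,570),(372,532)],6.5,145,190)
ps=px([(492,490),(190,512),(410,222),(130,240),(355,62),(70,85)],7,360,170)
for n,p in(("top",pt),("scene",ps)):
    W=ray(*C[n][1:],p,z);T,a,r=rigid(np.array(L)/1e3,W);print("jig",n,T,a,(r*1e3).round(1).tolist())
Lt=np.array([(-29,20),(29,20),(29,-20),(-29,-20)])/1e3
# tower corners, order far end(+world x) ...
pt=px([(325,390),(225,187),(362,128),(465,325)],9,365,185)
ps=px([(297,105),(342,292),(165,338),(130,150)],9,120,180)
for n,p in(("top",pt),("scene",ps)):
    W=ray(*C[n][1:],p,.06);T,a,r=rigid(Lt,W);print("tower",n,T,a,(r*1e3).round(1).tolist())
for n,box in(("top",(160,212,182,232)),("scene",(398,196,418,213))):
    im=C[n][0].astype(int);x0,y0,x1,y1=box;s=im[y0:y1,x0:x1]
    m=((s[...,0]>105)&(s[...,1]<60)).astype(np.uint8)
    k,lab,st,ce=cv2.connectedComponentsWithStats(m);i=1+st[1:,4].argmax()
    print(n,st[i],ce[i]+[x0,y0],ray(*C[n][1:],ce[i]+[x0,y0],.076)*1e3)
    for q in s[:,:,0]:print(*q) if n=="top" else None
# rail
pt=px([(130,42),(193,568)],3.8,250,160);print("bar",ray(*C["top"][1:],pt,.14))
pb=px([(52,92),(105,568),(275,550),(210,72)],3.8,250,160);print("board",ray(*C["top"][1:],pb,.01))
E
```

```text
jig top [0.5676 0.2719] 7.03345026568725 [[0.9, -2.6], [0.8, 2.9], [-0.6, -2.3], [-1.4, 1.5], [-0.0, -0.0], [0.4, 0.5]]
jig scene [0.5711 0.2725] 7.20266780016305 [[-0.3, -2.2], [-0.6, 1.5], [-0.7, -2.5], [-1.7, 2.8], [0.8, 0.7], [2.5, -0.2]]
tower top [ 0.5735 -0.2521] 22.944840319296553 [[0.9, -0.0], [-0.3, -0.9], [-1.6, 0.3], [0.9, 0.6]]
tower scene [ 0.5764 -0.2505] 21.878642688625316 [[1.2, -0.5], [-0.6, -0.6], [-1.4, -0.1], [0.8, 1.2]]
top [ 6  2  8 12 55] [170.0182 220.7636] [[566.7768 272.2286  76.    ]]
126 122 125 131 133 132 130 111 87 75 66 73 83 95 102 90 72 83 94 88 69 80
132 130 131 131 133 133 134 111 82 63 68 80 93 98 85 68 65 90 94 71 57 76
130 132 132 133 132 133 133 109 75 58 84 105 108 95 76 62 67 96 92 70 55 69
131 131 132 131 132 131 131 116 79 56 91 115 113 101 82 66 68 97 103 73 53 66
127 129 129 128 129 130 129 119 84 55 89 113 116 106 87 67 67 96 111 81 55 62
127 127 128 127 126 125 131 123 91 58 72 98 111 100 74 64 67 97 115 85 61 59
127 126 128 126 127 123 121 125 112 97 96 106 112 91 60 48 59 86 96 74 60 58
127 128 127 128 127 120 118 119 117 114 114 115
[... 515 characters left out ...]
 131 129 125 129 122 102 87 76 64 59 55 49 48 46 46 42 45 47 59 60
132 131 133 131 131 130 128 118 109 83 53 48 47 47 48 50 50 47 49 63 74 68
131 131 132 133 130 132 131 132 132 99 64 50 54 61 60 64 63 57 62 86 89 69
132 133 131 130 134 131 132 133 133 106 66 55 82 98 95 88 76 65 68 95 94 70
133 131 130 133 132 132 133 135 131 110 72 58 93 115 112 101 82 67 68 97 103 74
131 131 134 133 131 130 131 131 132 111 78 61 92 115 114 104 86 68 67 98 111 82
scene [ 5  5 10  8 57] [407.9123 204.4561] [[567.9813 273.033   76.    ]]
bar [[ 0.6588  0.0152  0.14  ]
 [ 0.3722 -0.0113  0.14  ]]
board [[ 0.6607  0.0659  0.01  ]
 [ 0.3641  0.0384  0.01  ]
 [ 0.3724 -0.0652  0.01  ]
 [ 0.6712 -0.0351  0.01  ]]
```

Emit:
send_rows(
  targets=[
    [0,10,20,30,2],
    [0,28,60,60,6],
    [0,46,98,60,10],
    [0,64,137,60,14],
    [0,82,176,60,18],
    [0,101,216,60,22],
    [0,119,255,60,26],
    [0,137,294,60,30],
    [0,156,334,60,34],
    [0,174,373,60,38],
  ],
)

```text
time: 1.45
ee_pos: [0.3752, -0.1377, 0.2623]
tcp_rot: [-180.0, -0.0, -30.5]
wrist_force: [0.7, -0.4, -0.1]
opening: 0.0855
```

Emit:
send_rows(
  targets=[
    [0,18,39,0,4],
    [0,36,78,0,8],
    [0,55,118,0,12],
    [0,73,157,0,16],
    [0,92,196,0,20],
    [0,110,235,0,24],
    [0,128,275,0,28],
    [0,147,314,0,32],
    [0,165,353,0,36],
    [0,183,393,0,37.7],
  ],
)

```text
time: 2.7
ee_pos: [0.5582, 0.2553, 0.2621]
tcp_rot: [180.0, 0.0, 7.2]
wrist_force: [0.0, -1.2, 1.1]
opening: 0.0856
```

Emit:
send_rows(
  targets=[
    [0,9,17,0,0],
    [0,9,18,0,0],
    [0,9,18,0,0],
    [0,9,18,0,0],
  ],
)

```text
time: 3.2
ee_pos: [0.5666, 0.2711, 0.2629]
tcp_rot: [-180.0, -0.0, 7.1]
wrist_force: [-0.0, 0.3, 1.0]
opening: 0.0855
```

Emit:
send_rows(
  targets=[
    [0,0,1,-40,0],
    [0,0,1,-80,0],
    [0,0,1,-120,0],
    [0,0,1,-150,0],
    [0,0,1,-165,0],
    [0,0,1,-165,0],
  ],
)

```text
time: 3.95
ee_pos: [0.5665, 0.2725, 0.0972]
tcp_rot: [180.0, 0.0, 7.1]
wrist_force: [0.7, 0.4, -0.0]
opening: 0.0853
```

Run:
```python
from h import *
a=cam("scene")[0];b=cam("top")[0]
A=cv2.resize(a[120:270,330:480],None,fx=4,fy=4,interpolation=cv2.INTER_CUBIC)
B=cv2.resize(b[150:290,110:160+90],(400,400),interpolation=cv2.INTER_CUBIC)
cv2.imwrite("pics/g1.png",np.hstack([A[:, :400*1] if 0 else cv2.resize(A,(400,400)),B])[:,:,::-1])
print(bot.get_obs()["ee_pos"])
```

```text
[0.56739676 0.27304239 0.09889213]
```

View pics/g1.png

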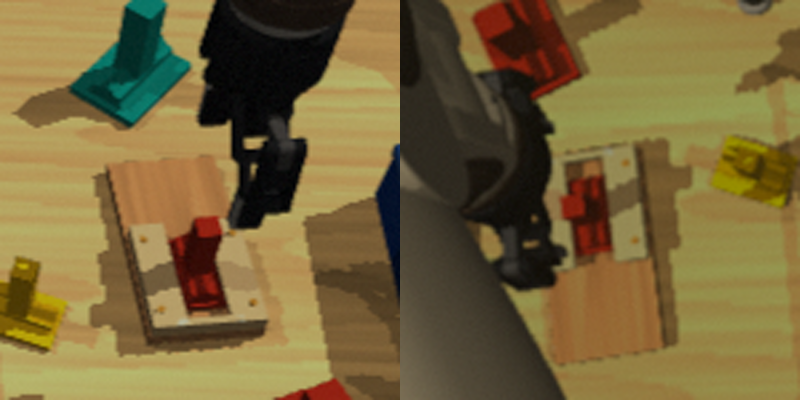

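Run:
```python
from h import *
for n in("scene","top"):
    c=cam(n)
    for p in [(.567,.273,.098),(.567,.273,.111),(.567+.05,.279,.111),(.567-.05,.267,.111),(.567,.2725,.076),(.567,.2725,.032)]: print(n,p,proj(*c[1:],p).round(1))
    cv2.imwrite(f"pics/{n}2.png",c[0][:,:,::-1])
```

```text
scene (0.567, 0.273, 0.098) [[410.1 197.2]]
scene (0.567, 0.273, 0.111) [[411.4 193. ]]
scene (0.617, 0.279, 0.111) [[417.6 214.6]]
scene (0.5169999999999999, 0.267, 0.111) [[405.6 172.9]]
scene (0.567, 0.2725, 0.076) [[407.6 204. ]]
scene (0.567, 0.2725, 0.032) [[403.4 217. ]]
top (0.567, 0.273, 0.098) [[166.9 219.3]]
top (0.567, 0.273, 0.111) [[165.2 218.5]]
top (0.617, 0.279, 0.111) [[163.  195.8]]
top (0.5169999999999999, 0.267, 0.111) [[167.5 241.6]]
top (0.567, 0.2725, 0.076) [[169.9 220.7]]
top (0.567, 0.2725, 0.032) [[175.  223.2]]
```

View pics/scene2.png

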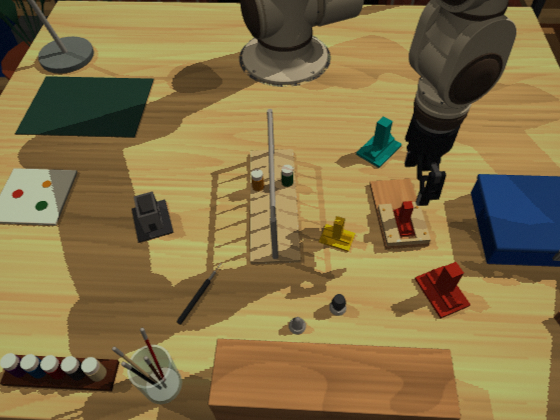

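View pics/top2.png

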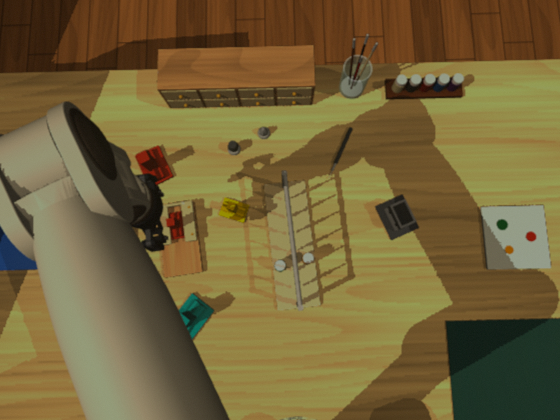

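Run:
```python
import cv2,numpy as np
a=cv2.imread("pics/scene2.png")[130:250,380:460];b=cv2.imread("pics/top2.png")[165:275,130:210]
g=lambda i:np.clip(255*(i/255.)**.55,0,255).astype(np.uint8)
A=g(cv2.resize(a,(400,600),interpolation=cv2.INTER_CUBIC));B=g(cv2.resize(b,(400,550),interpolation=cv2.INTER_CUBIC))
B=cv2.copyMakeBorder(B,0,50,0,0,0)
cv2.imwrite("pics/z2.png",np.hstack([A,B]))
```

```text
(no output)
```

View pics/z2.png

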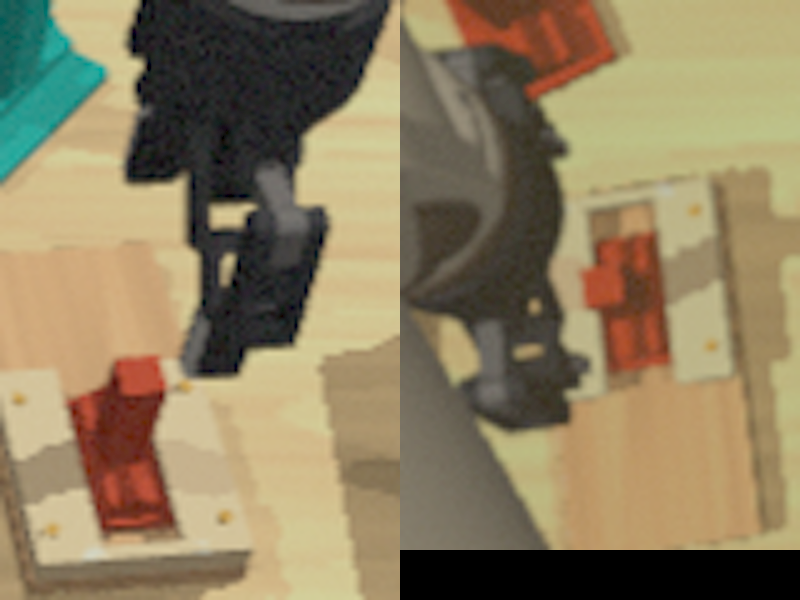

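The finger positions look off from the prediction. I'll narrow the jaws above the chimney so I can compare cleanly.

Emit:
send_rows(
  targets=[
    [0.5,0,0,12,0],
    [0.75,0,0,12,0],
    [0.75,0,0,12,0],
    [0.75,0,0,12,0],
    [0.75,0,0,12,0],
    [0.75,0,0,12,0],
  ],
)

```text
time: 4.9
ee_pos: [0.5667, 0.273, 0.1091]
tcp_rot: [180.0, 0.0, 7.1]
wrist_force: [-0.6, 0.6, 0.2]
opening: 0.0214
```

```bash
cat > zz.py <<'E'
from h import *
import sys
def zoom(name,s,t,fx=(400,600)):
    a=cam("scene")[0];b=cam("top")[0]
    g=lambda i:np.clip(255*(i/255.)**.55,0,255).astype(np.uint8)
    f=lambda i,r:g(cv2.resize(i[r[1]:r[3],r[0]:r[2]],fx,interpolation=cv2.INTER_CUBIC))
    cv2.imwrite(f"pics/{name}.png",np.hstack([f(a,s),f(b,t)])[:,:,::-1])
E
python3 - <<'E'
from zz import *
zoom("z3",(380,130,460,250),(130,165,210,285))
o=bot.get_obs();p=o["ee_pos"];print(p,o["opening"])
for n in("scene","top"):
    c=cam(n)
    for d in (0,.02,-.02):print(n,proj(*c[1:],p+[d,d*.12,0]).round(1))
E
```

```text
[0.56681392 0.27294775 0.10918208] 0.021238199971961736
scene [[411.2 193.5]]
scene [[413.6 202. ]]
scene [[408.8 185.3]]
top [[165.5 218.7]]
top [[164.6 209.6]]
top [[166.4 227.9]]
```

View pics/z3.png

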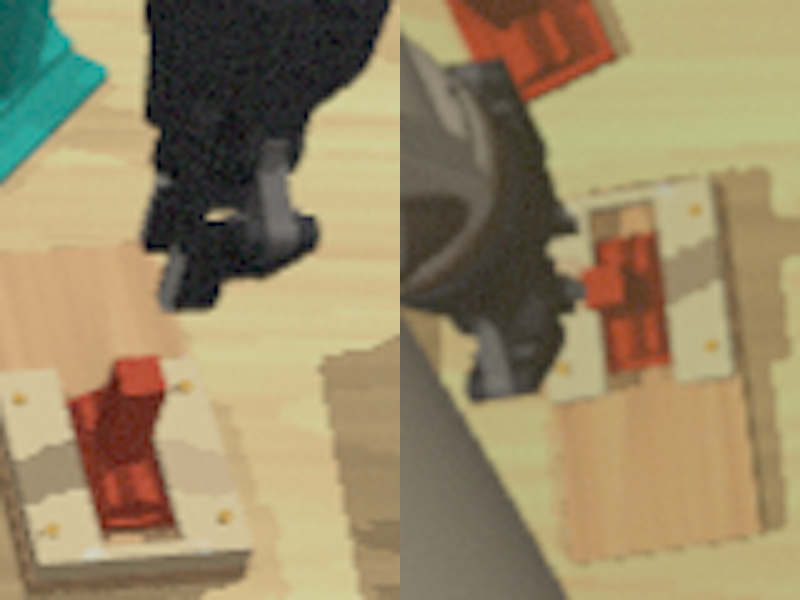

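```bash
cat >> h.py <<'E'
def tri(C,ps,pt):
    P=[C[n][1]@C[n][2][:3] for n in("scene","top")]
    X=cv2.triangulatePoints(P[0],P[1],np.array(ps,float).reshape(2,1),np.array(pt,float).reshape(2,1)).ravel();X=X[:3]/X[3]
    return X,proj(*C["scene"][1:],X)-ps,proj(*C["top"][1:],X)-pt
E
python3 - <<'E'
from h import *
C={n:cam(n) for n in("scene","top")}
print(tri(C,(412.1,190.7),(164,211)));print(tri(C,(408.7,178.7),(166,222.7)))
print("chim",tri(C,(407.9,204.3),(170.3,222)))
for n in C: cv2.imwrite(f"pics/{n}3.png",C[n][0][:,:,::-1])
E
```

```text
(array([0.57961302, 0.26877966, 0.13396178]), array([[ 0.23809904, -0.03442305]]), array([[0.26565361, 0.00411819]]))
(array([0.55421233, 0.26381053, 0.13764222]), array([[-0.10889983,  0.01534953]]), array([[-0.12431065, -0.00198687]]))
chim (array([0.56458236, 0.27351366, 0.07183492]), array([[-0.32879266,  0.04466995]]), array([[-0.36709787, -0.00490119]]))
```

Emit:
send_rows(
  targets=[
    [0,0,0,0,0],
    [0,0,0,0,0],
    [0,0,0,0,0],
    [0,0,0,0,0],
    [0,0,0,-20,0],
    [0,0,0,-40,0],
    [0,0,0,-60,0],
    [0,0,0,-60,0],
  ],
)

```text
time: 6.2
ee_pos: [0.5659, 0.2725, 0.0477]
tcp_rot: [179.9, 0.2, 7.1]
wrist_force: [-0.4, 0.7, -0.1]
opening: 0.0856
```

Run:
```python
from zz import *
zoom("z4",(380,130,460,250),(130,165,210,285))
o=bot.get_obs();print(o["ee_pos"],o["opening"])
```

```text
[0.56694636 0.27305053 0.0499126 ] 0.08543951053760979
```

View pics/z4.png

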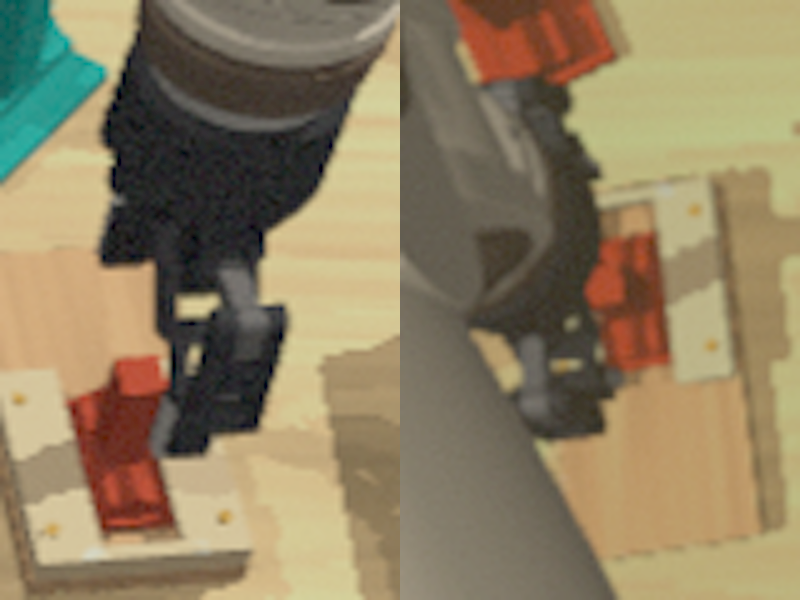

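Emit:
send_rows(
  targets=[
    [0,0,-2,-5,0],
    [0,-1,-2,-10,0],
    [0,-1,-2,-10,0],
    [0,-1,-2,-10,0],
  ],
)

```text
time: 6.8
ee_pos: [0.5659, 0.271, 0.0394]
tcp_rot: [-180.0, -0.0, 7.1]
wrist_force: [0.0, 0.3, -0.2]
opening: 0.0855
```

Emit:
send_rows(
  targets=[
    [0.55,0,0,0,0],
    [0.55,0,0,0,0],
    [0.55,0,0,0,0],
    [0.55,0,0,0,0],
    [0.55,0,0,0,0],
    [0.55,0,0,0,0],
  ],
  squeeze=20,
)

```text
time: 7.55
ee_pos: [0.5659, 0.271, 0.0393]
tcp_rot: [-180.0, -0.0, 7.1]
wrist_force: [1.0, 1.1, -0.1]
opening: 0.0386
```

Run:
```python
from zz import *
zoom("z5",(380,130,460,250),(130,165,210,285))
o=bot.get_obs();print(o["ee_pos"],o["opening"])
```

```text
[0.56582673 0.27098866 0.03929524] 0.038676331362133644
```

View pics/z5.png

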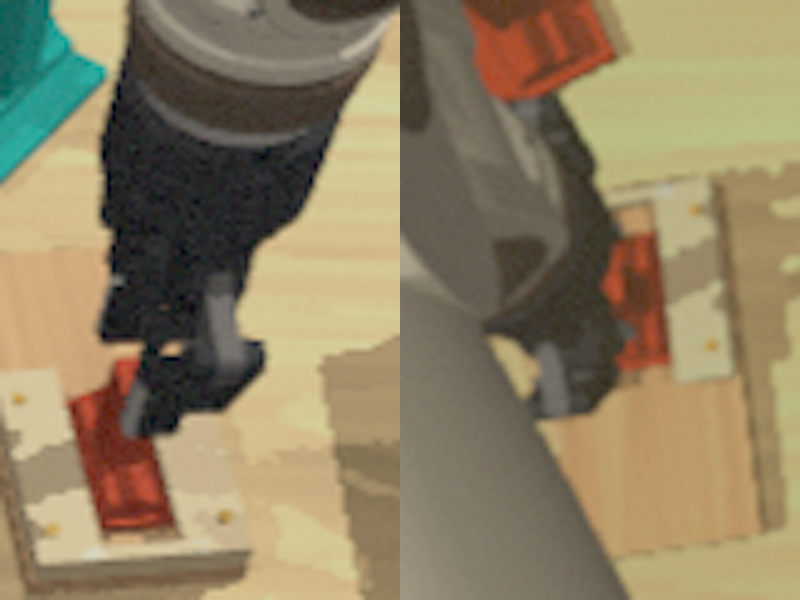

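Emit:
send_rows(
  targets=[
    [0.75,0,0,0,0],
    [0.9,0,0,0,0],
    [0.9,0,0,0,0],
    [0.9,0,0,0,0],
    [0.9,0,0,0,0],
  ],
  squeeze=20,
)

```text
time: 8.28
ee_pos: [0.5659, 0.271, 0.0394]
tcp_rot: [-180.0, -0.0, 7.1]
wrist_force: [-0.3, 0.2, 1.4]
opening: 0.017
```

Run:
```python
from zz import *
zoom("z6",(390,180,430,240),(150,205,190,265))
o=bot.get_obs();print(o["ee_pos"],o["opening"],o["wrist_force"],o["torque"])
```

```text
[0.56585752 0.27099849 0.0393357 ] 0.017113996000918848 [-0.38431367  0.28913863 -0.20208478] [-0.0797767   0.0449833   0.02672021]
```

View pics/z6.png

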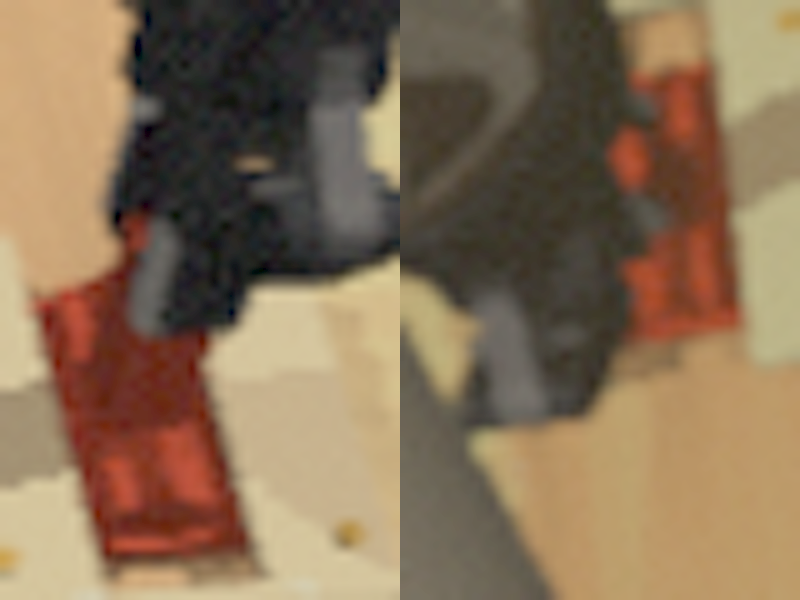

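Run:
```python
from h import *
C={n:cam(n) for n in("scene","top")}
print(tri(C,(404.8,213.3),(175.8,216)))
for n in C:
  for p in [(.5665+.0085+.006,.2715-.010,z) for z in(.042,.055,.065,.075)]:print(n,p,proj(*C[n][1:],p).round(1))
```

```text
(array([0.57954334, 0.26627445, 0.06150273]), array([[-1.19365522,  0.15149405]]), array([[-1.3158008, -0.0194625]]))
scene (0.581, 0.2615, 0.042) [[399.4 219.6]]
scene (0.581, 0.2615, 0.055) [[400.6 215.9]]
scene (0.581, 0.2615, 0.065) [[401.6 212.9]]
scene (0.581, 0.2615, 0.075) [[402.5 209.9]]
top (0.581, 0.2615, 0.042) [[178.8 216.5]]
top (0.581, 0.2615, 0.055) [[177.3 215.7]]
top (0.581, 0.2615, 0.065) [[176.2 215.1]]
top (0.581, 0.2615, 0.075) [[175.  214.4]]
```

Gripped, opening 17 mm on the 18 mm chimney. In the views the tips sit about 22 mm higher than the TCP reading suggests, but they still overlap the chimney. I'll firm the grip, lift 1 mm and slide the first stretch.

Emit:
send_rows(
  targets=[
    [0.9,0,0,0,0],
    [0.9,0,0,0,0],
    [0.9,0,0,1,0],
    [0.9,-3,-0.4,1,0],
    [0.9,-6,-0.7,1,0],
    [0.9,-9,-1.1,1,0],
    [0.9,-12,-1.5,1,0],
    [0.9,-12,-1.5,1,0],
  ],
  squeeze=35,
)

```text
time: 9.48
ee_pos: [0.5536, 0.2695, 0.0404]
tcp_rot: [-180.0, -0.0, 7.1]
wrist_force: [-0.8, -0.1, -0.1]
opening: 0.0165
```

Run:
```python
from zz import *
zoom("z7",(380,150,460,270),(140,195,210,300))
o=bot.get_obs();print(o["ee_pos"],o["opening"],o["wrist_force"],o["torque"])
```

```text
[0.55386729 0.26950862 0.04034335] 0.016735549152417893 [-0.73482855 -0.5489751  -1.34262445] [ 0.01599396 -0.00984218 -0.02524262]
```

View pics/z7.png

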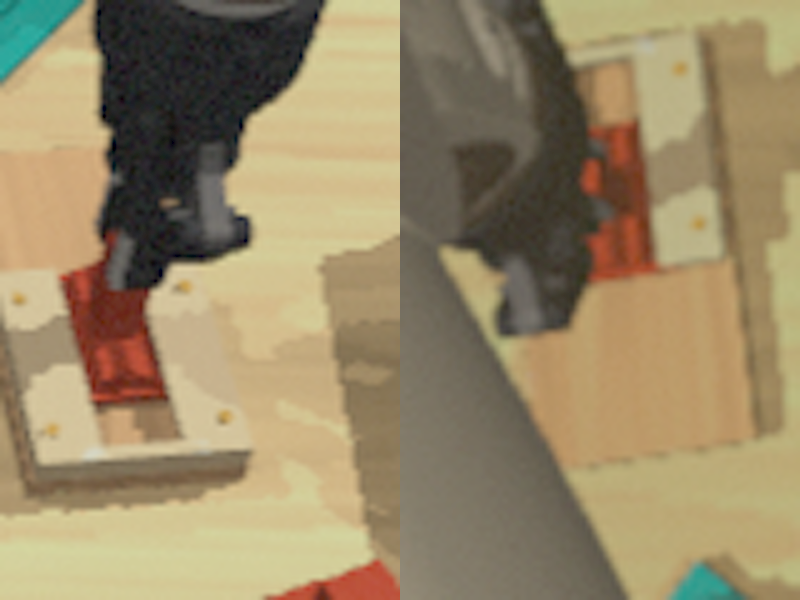

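The roof follows the gripper, with its gable centred in the slot, and forces are about 1 N. I'll slide the rest out.

Emit:
send_rows(
  targets=[
    [0.9,-6,-0.7,0,0],
    [0.9,-12,-1.5,0,0],
    [0.9,-18,-2.2,0,0],
    [0.9,-24,-3,0,0],
    [0.9,-30,-3.7,0,0],
    [0.9,-36,-4.5,0,0],
    [0.9,-40,-5,0,0],
    [0.9,-40,-5,0,0],
  ],
)

```text
time: 10.58
ee_pos: [0.5136, 0.2645, 0.0404]
tcp_rot: [-180.0, -0.0, 7.1]
wrist_force: [-0.6, 0.9, -0.4]
opening: 0.0166
```

Emit:
send_rows(
  targets=[
    [0.9,-6,-0.7,0,0],
    [0.9,-12,-1.5,0,0],
    [0.9,-18,-2.2,0,0],
    [0.9,-24,-3,0,0],
    [0.9,-30,-3.7,0,0],
    [0.9,-35,-4.4,0,0],
    [0.9,-35,-4.4,0,0],
  ],
)

```text
time: 11.45
ee_pos: [0.4786, 0.2601, 0.0404]
tcp_rot: [-180.0, -0.0, 7.1]
wrist_force: [0.4, -0.6, -1.2]
opening: 0.0167
```

Run:
```python
from zz import *
zoom("z8",(370,130,450,250),(140,195,210,300))
o=bot.get_obs();print(o["ee_pos"],o["opening"],o["wrist_force"],o["torque"])
```

```text
[0.47893988 0.2601392  0.04035396] 0.016532076385651653 [-0.43581081  0.39461434 -1.34187738] [-0.02699273 -0.00674478 -0.01754418]
```

View pics/z8.png

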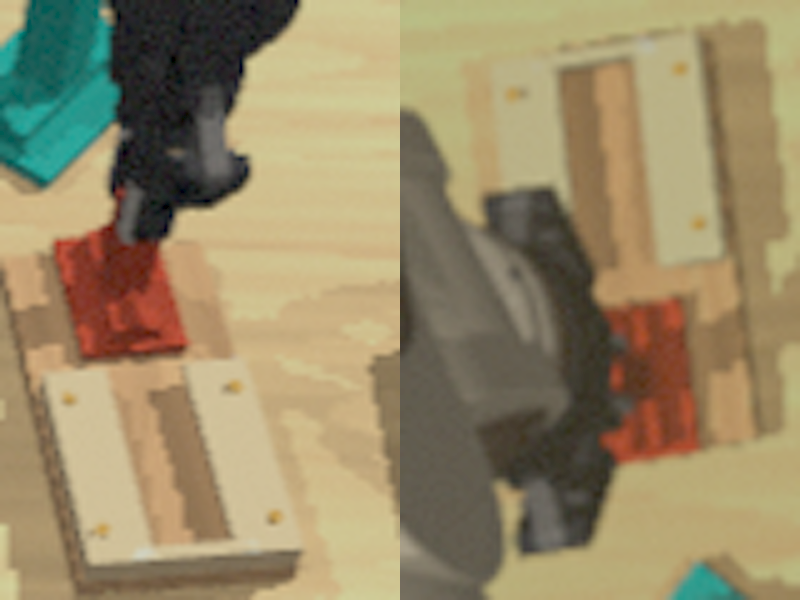

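Emit:
send_rows(
  targets=[
    [0.9,0,0,10,0],
    [0.9,0,0,40,0],
    [0.9,0,0,80,0],
    [0.9,0,0,120,0],
    [0.9,0,0,160,0],
    [0.9,0,0,190,0],
    [0.9,0,0,200,0],
    [0.9,0,0,200,0],
  ],
)

```text
time: 12.55
ee_pos: [0.4791, 0.2602, 0.2403]
tcp_rot: [-180.0, -0.0, 7.1]
wrist_force: [-0.2, -0.2, -0.2]
opening: 0.0164
```

Emit:
send_rows(
  targets=[
    [0.9,3,-15,0,0.5],
    [0.9,8,-45,0,1.5],
    [0.9,14,-75,0,2.5],
    [0.9,20,-105,0,3.5],
    [0.9,26,-140,0,4.5],
    [0.9,33,-175,0,5.5],
    [0.9,39,-210,0,6.5],
    [0.9,45,-240,0,7.5],
    [0.9,48,-255,0,8],
    [0.9,48,-255,0,8],
  ],
)

```text
time: 13.8
ee_pos: [0.5266, 0.0043, 0.2396]
tcp_rot: [-180.0, 0.1, 15.0]
wrist_force: [-0.2, 0.6, -0.4]
opening: 0.0165
```

Emit:
send_rows(
  targets=[
    [0.9,3,-15,0,0.5],
    [0.9,8,-45,0,1.5],
    [0.9,14,-75,0,2.5],
    [0.9,20,-105,0,3.5],
    [0.9,26,-140,0,4.5],
    [0.9,33,-175,0,5.5],
    [0.9,39,-210,0,6.5],
    [0.9,45,-240,0,7.3],
    [0.9,48,-255,0,7.3],
    [0.9,48,-255,0,7.3],
  ],
)

```text
time: 15.05
ee_pos: [0.5749, -0.2502, 0.2398]
tcp_rot: [-180.0, 0.0, 22.4]
wrist_force: [0.3, 0.1, -0.7]
opening: 0.0164
```

Run:
```python
from zz import *
zoom("z9",(110,120,190,240),(360,160,440,280))
o=bot.get_obs();print(o["ee_pos"],o["tcp_rot"],o["opening"],o["wrist_force"],o["torque"])
```

```text
[ 0.5748649  -0.24905212  0.24038849] [-1.79984224e+02 -5.42188880e-03  2.24479910e+01] 0.01686643505929482 [0.6975386  1.20715997 0.29255013] [-0.02994785 -0.0091083  -0.01235745]
```

View pics/z9.png

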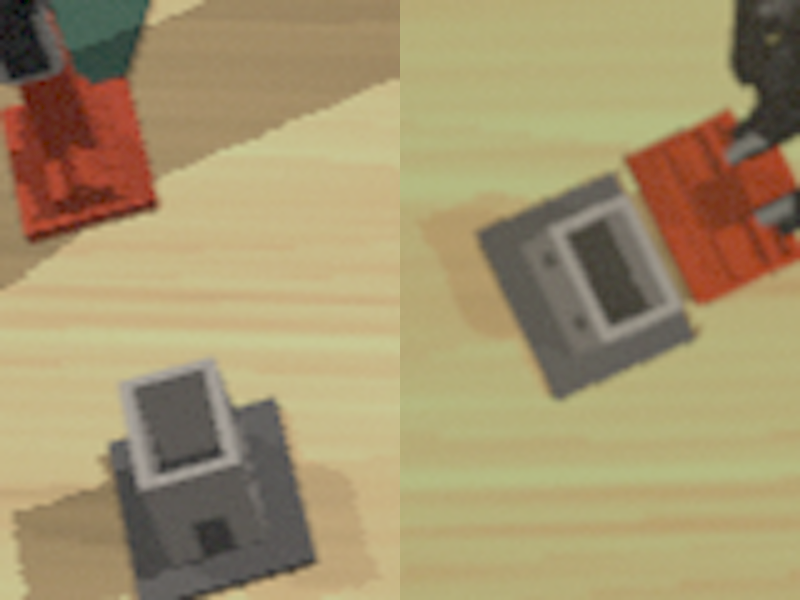

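Emit:
send_rows(
  targets=[
    [0.9,0,0,-20,0],
    [0.9,0,0,-50,0],
    [0.9,0,0,-80,0],
    [0.9,0,0,-105,0],
    [0.9,0,0,-115,0],
    [0.9,0,0,-120,0],
    [0.9,0,0,-120,0],
    [0.9,0,0,-120,0],
  ],
)

```text
time: 16.15
ee_pos: [0.5753, -0.25, 0.1213]
tcp_rot: [179.9, -0.1, 22.4]
wrist_force: [-0.5, -0.7, -0.6]
opening: 0.0166
```

Run:
```python
from zz import *
zoom("z10",(115,165,180,265-2),(375,165,440,263))
o=bot.get_obs();print(o["ee_pos"],o["tcp_rot"],o["opening"],o["wrist_force"],o["torque"])
```

```text
[ 0.57513947 -0.25005968  0.12101767] [ 1.79957383e+02 -4.20538757e-02  2.24135290e+01] 0.01636855773192098 [ 0.27482887  0.14274365 -0.53584844] [-0.01599579 -0.05642751 -0.02543649]
```

View pics/z10.png

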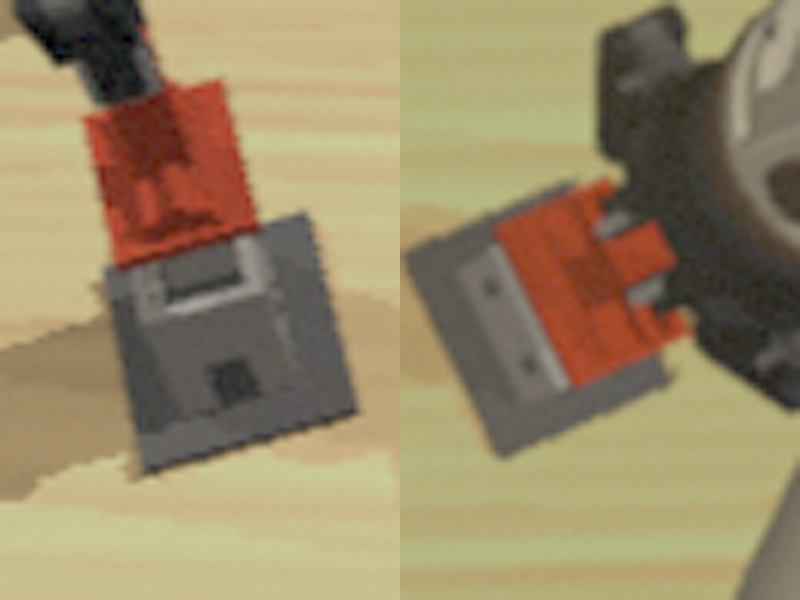

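```bash
cat > m.py <<'E'
from h import *
def edges(im,box,ends,thr,chan):
    """line near segment ends (px); boundary pts of upsampled mask within 1.2 px of the segment, fitted"""
    x0,y0,x1,y1=box;S=8
    c=chan(im[y0:y1,x0:x1].astype(np.float32))
    u=cv2.resize(c,None,fx=S,fy=S,interpolation=cv2.INTER_CUBIC)
    cs,_=cv2.findContours((u>thr).astype(np.uint8),cv2.RETR_LIST,cv2.CHAIN_APPROX_NONE)
    P=np.vstack([k[:,0] for k in cs]).astype(float);P=(P+.5)/S-.5+[x0,y0]
    out=[]
    for a,b in ends:
        a=np.array(a,float);b=np.array(b,float);L=np.linalg.norm(b-a);d=(b-a)/L;n=np.array([-d[1],d[0]])
        for w in(1.6,.8):
            t=(P-a)@d;s=(P-a)@n;q=P[(abs(s)<w)&(t>.12*L)&(t<.88*L)]
            vx,vy,cx,cy=cv2.fitLine(q.astype(np.float32),cv2.DIST_HUBER,0,.01,.01).ravel()
            d2=np.array([vx,vy]);d2*=np.sign(d2@d);c0=np.array([cx,cy])
            a=c0+d2*((a-c0)@d2);b=c0+d2*((b-c0)@d2);L=np.linalg.norm(b-a);d=d2;n=np.array([-d[1],d[0]])
        out.append((a,b,len(q)))
    return out
def X(l,m):
    f=lambda e:np.cross(np.r_[e[0],1],np.r_[e[1],1]);p=np.cross(f(l),f(m));return p[:2]/p[2]
red=lambda c:c[...,0]-c[...,1]
E
cat > meas.py <<'E'
from m import *
import sys
np.set_printoptions(precision=4,suppress=True)
C={n:cam(n) for n in("scene","top")}
def sc(u,v):return (115+(u+.5)/6.154-.5,165+(v+.5)/6.122-.5)
def tp(u,v):return (375+(u-400+.5)/6.154-.5,165+(v+.5)/6.122-.5)
r=edges(C["scene"][0],(115,165,180,263),[(sc(222,82),sc(258,228)),(sc(85,120),sc(118,268)),(sc(118,268),sc(258,228)),(sc(165,97),sc(222,82))],40,red)
S={"+y":r[0],"-y":r[1],"+xbot":r[2],"-x":r[3]}
t=edges(C["top"][0],(375,165,440,263),[(tp(497,232),tp(575,388)),(tp(575,388),tp(690,330)),(tp(497,232),tp(610,180))],40,red)
T={"+y":t[0],"-x":t[1],"+x":t[2]}
print({k:v[2] for k,v in S.items()},{k:v[2] for k,v in T.items()})
ct1,ct2=X(T["+y"],T["+x"]),X(T["+y"],T["-x"])
cs1,cs2=X(S["+y"],S["+xbot"]),X(S["+y"],S["-x"])
print("px",ct1,ct2,cs1,cs2)
print("+x+y",tri(C,cs1,ct1));print("-x+y",tri(C,cs2,ct2))
E
python3 meas.py
```

```text
{'+y': 144, '-y': 149, '+xbot': 146, '-x': 46} {'+y': 154, '-x': 115, '+x': 112}
px [389.4163 201.7328] [402.8707 228.2356] [156.9819 201.3893] [150.92   177.0594]
+x+y (array([ 0.5945, -0.215 ,  0.0944]), array([[0.0349, 0.0025]]), array([[ 0.0382, -0.0085]]))
-x+y (array([ 0.5351, -0.2399,  0.0958]), array([[-0.0464, -0.0037]]), array([[-0.0533,  0.0122]]))
```

```bash
cat >> m.py <<'E'
def gedge(g,a,b,w=1.5,n=40):
    """strongest-gradient points on normals across segment a-b, robust line"""
    a=np.array(a,float);b=np.array(b,float)
    for ww in(w,w*.6):
        L=np.linalg.norm(b-a);d=(b-a)/L;nn=np.array([-d[1],d[0]])
        s=np.arange(-ww-.5,ww+.51,.1);q=[]
        prof=[]
        ts=np.linspace(.12,.88,n)
        for t in ts:
            p=(a+d*L*t)+s[:,None]*nn
            v=cv2.remap(g,p[:,0].astype(np.float32)[None],p[:,1].astype(np.float32)[None],cv2.INTER_LINEAR)[0]
            v=cv2.GaussianBlur(v[None],(0,0),4)[0];prof.append(np.gradient(v))
        sg=np.sign(np.sum([p[5:-5] for p in prof]))
        for t,p in zip(ts,prof):
            k=5+np.argmax(sg*p[5:-5]);q.append(a+d*L*t+s[k]*nn)
        q=np.array(q,np.float32);vx,vy,cx,cy=cv2.fitLine(q,cv2.DIST_HUBER,0,.01,.01).ravel()
        d2=np.array([vx,vy]);d2*=np.sign(d2@d);c0=np.array([cx,cy])
        a=c0+d2*((a-c0)@d2);b=c0+d2*((b-c0)@d2)
        res=np.std((q-c0)@np.array([-vy,vx]))
    return a,b,res
E
cat > cmp.py <<'E'
from m import *
np.set_printoptions(precision=4,suppress=True)
exec(open("meas.py").read().split("C={n")[1].join(["C={n",""]).split("ct1,ct2")[0])
zr=float(sys.argv[1]) if len(sys.argv)>1 else .0937
def fit(n,sides):
    # sides: name->(a,b,z). returns centre (x,y), yaw, widths
    W={k:ray(*C[n][1:],[v[0],v[1]],v[2])[:,:2] for k,v in sides.items()}
    return W
def ang(W,k):
    d=W[k][1]-W[k][0];return np.degrees(np.arctan2(d[1],d[0]))
def rep(name,W,hx,hy):
    A={k:ang(W,k)%180 for k in W}
    ys=[A[k] for k in W if "y" in k];xs=[A[k]-90 for k in W if "x" in k]
    th=np.radians(np.mean(ys)*.6+np.mean(xs)*.4)
    ex=np.array([np.cos(th),np.sin(th)]);ey=np.array([-ex[1],ex[0]])
    off={k:(W[k].mean(0)@(ex if "x" in k else ey)) for k in W}
    cx=[off[k]-(hx if k[0]=="+" else -hx) for k in off if "x" in k];cy=[off[k]-(hy if k[0]=="+" else -hy) for k in off if "y" in k]
    c=ex*np.mean(cx)+ey*np.mean(cy)
    print(name,"angles",{k:round(v if "y" in k else v-90,2) for k,v in A.items()},"yaw %.2f"%np.degrees(th),"centre mm",(c*1e3).round(1),"spread x,y mm",np.round(np.ptp(cx)*1e3,1),np.round(np.ptp(cy)*1e3,1));return c,np.degrees(th)
z=zr;zt=zr+.006
f=lambda v,zz:(v[0],v[1],zz)
Rt=rep("roof top",fit("top",{"+y":f(T["+y"],z),"-x":f(T["-x"],z),"+x":f(T["+x"],zt)}),.032,.023)
Rs=rep("roof scene",fit("scene",{"+y":f(S["+y"],z),"-y":f(S["-y"],zt),"+x":f(S["+xbot"],z),"-x":f(S["-x"],zt)}),.032,.023)
def px(l,s,ox,oy):return (np.array(l,float)+.5)/s-.5+[ox,oy]
def tow(n,p):
    g=cv2.imread(f"pics/{n}0.png").astype(np.float32).mean(2)
    # p order: -x+y,+x+y,+x-y,-x-y
    e={"+y":(p[0],p[1]),"+x":(p[1],p[2]),"-y":(p[2],p[3]),"-x":(p[3],p[0])}
    e={k:gedge(g,*v) for k,v in e.items()};print(n,{k:round(float(v[2]),2) for k,v in e.items()})
    return rep("tower "+n,fit(n,{k:f(v,.06) for k,v in e.items()}),.029,.02)
Tt=tow("top",px([(325,390),(225,187),(362,128),(465,325)],9,365,185))
Ts=tow("scene",px([(297,105),(342,292),(165,338),(130,150)],9,120,180))
print("roof-tower top",(Rt[0]-Tt[0])*1e3,Rt[1]-Tt[1]);print("roof-tower scene",(Rs[0]-Ts[0])*1e3,Rs[1]-Ts[1])
E
python3 cmp.py
```

```text
{'+y': 142, '-y': 149, '+xbot': 151, '-x': 46} {'+y': 154, '-x': 116, '+x': 112}Traceback (most recent call last):
  File "cmp.py", line 4, in <module>
    zr=float(sys.argv[1]) if len(sys.argv)>1 else .0937
                                 ^^^
NameError: name 'sys' is not defined. Did you forget to import 'sys'?
```

```bash
sed -i '1i import sys' cmp.py; python3 cmp.py; python3 cmp.py 0.0957|tail -2
```

```text
{'+y': 144, '-y': 147, '+xbot': 171, '-x': 46} {'+y': 155, '-x': 116, '+x': 112}
roof top angles {'+y': np.float64(22.79), '-x': np.float64(23.71), '+x': np.float64(23.29)} yaw 23.07 centre mm [ 573.4 -248.7] spread x,y mm 0.2 0.0
roof scene angles {'+y': np.float64(22.95), '-y': np.float64(22.78), '+x': np.float64(22.73), '-x': np.float64(12.05)} yaw 20.67 centre mm [ 574.3 -248. ] spread x,y mm 1.6 0.4
top {'+y': 0.11, '+x': 0.12, '-y': 0.1, '-x': 0.1}
tower top angles {'+y': np.float64(21.81), '+x': np.float64(21.81), '-y': np.float64(22.52), '-x': np.float64(22.39)} yaw 22.14 centre mm [ 573.5 -251.8] spread x,y mm 0.5 0.9
scene {'+y': 0.22, '+x': 0.12, '-y': 0.37, '-x': 0.14}
tower scene angles {'+y': np.float64(26.04), '+x': np.float64(22.43), '-y': np.float64(27.26), '-x': np.float64(21.93)} yaw 24.86 centre mm [ 579.1 -251.2] spread x,y mm 4.9 1.5
roof-tower top [-0.0703  3.0661] 0.9356913571567667
roof-tower scene [-4.8076  3.1145] -4.188485625941894
roof-tower top [-0.4014  3.5935] 1.1311601543269525
roof-tower scene [-3.1397  4.0328] -3.5273726540327495
```

```bash
sed -i 's/,"-x":f(S\["-x"\],zt)}/}/; s/gedge(g,\*v)/gedge(g,*v,w=.9)/' cmp.py; python3 cmp.py
python3 - <<'E'
import cv2
b=cv2.imread("pics/scene0.png")[185:225,128:164]
cv2.imwrite("pics/stow.png",cv2.convertScaleAbs(cv2.resize(b,None,fx=15,fy=15,interpolation=cv2.INTER_CUBIC),alpha=1.6))
E
```

```text
{'+y': 145, '-y': 147, '+xbot': 147, '-x': 47} {'+y': 154, '-x': 115, '+x': 112}
roof top angles {'+y': np.float64(23.23), '-x': np.float64(23.41), '+x': np.float64(23.74)} yaw 23.37 centre mm [ 573.3 -248.7] spread x,y mm 0.1 0.0
roof scene angles {'+y': np.float64(22.6), '-y': np.float64(22.75), '+x': np.float64(22.51)} yaw 22.61 centre mm [ 573.5 -248.3] spread x,y mm 0.0 0.3
top {'+y': 0.09, '+x': 0.1, '-y': 0.09, '-x': 0.08}
tower top angles {'+y': np.float64(21.89), '+x': np.float64(21.99), '-y': np.float64(22.67), '-x': np.float64(22.51)} yaw 22.27 centre mm [ 573.5 -251.8] spread x,y mm 0.4 0.8
scene {'+y': 0.16, '+x': 0.11, '-y': 0.36, '-x': 0.12}
tower scene angles {'+y': np.float64(25.93), '+x': np.float64(22.04), '-y': np.float64(24.01), '-x': np.float64(21.82)} yaw 23.75 centre mm [ 578.6 -250.8] spread x,y mm 4.1 0.3
roof-tower top [-0.2175  3.1468] 1.1028885247309397
roof-tower scene [-5.1074  2.4988] -1.1485957707352767
```

View pics/stow.png

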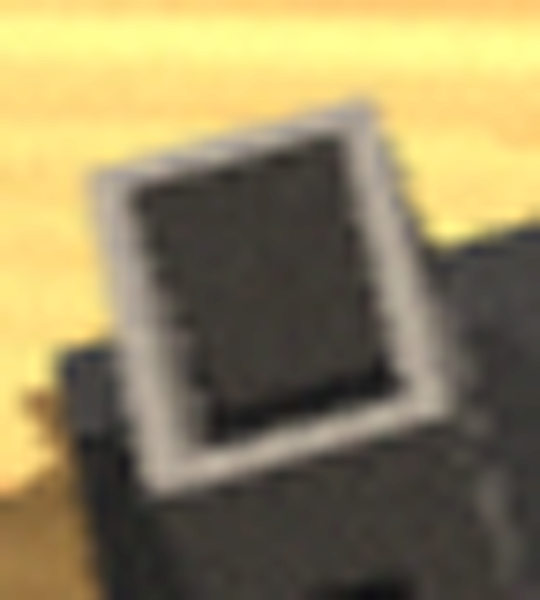

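Run:
```python
from h import *
C={n:cam(n) for n in("scene","top")}
Lt=np.array([(-29,20),(29,20),(29,-20),(-29,-20)])/1e3
p=(np.array([(372,102),(442,408),(158,493),(93,176)])+.5)/15-.5+[128,185]
W=ray(*C["scene"][1:],p,.06);T,a,r=rigid(Lt,W);print(T,a,(r*1e3).round(1).tolist(),np.linalg.norm(np.roll(W,-1,0)-W,axis=1))
```

```text
[ 0.57656821 -0.25090288] 22.383633830359905 [[1.5, -0.2], [-1.0, -1.6], [-1.0, 0.6], [0.6, 1.2]] [0.05514515 0.03805246 0.05634588 0.03834371]
```

Emit:
send_rows(
  targets=[
    [0.9,0.3,-1.8,0,-0.3],
    [0.9,0.6,-3.5,0,-0.5],
    [0.9,0.6,-3.5,-6,-0.5],
    [0.9,0.6,-3.5,-12,-0.5],
    [0.9,0.6,-3.5,-16,-0.5],
    [0.9,0.6,-3.5,-16,-0.5],
    [0.9,0.6,-3.5,-16,-0.5],
  ],
)

```text
time: 17.73
ee_pos: [0.5755, -0.2534, 0.1044]
tcp_rot: [180.0, -0.0, 21.9]
wrist_force: [-0.0, 0.6, -0.1]
opening: 0.0169
```

Run:
```python
from zz import *
zoom("z11",(115,170,180,268),(375,165,440,263))
o=bot.get_obs();print(o["ee_pos"],o["tcp_rot"],o["opening"],o["wrist_force"],o["torque"])
```

```text
[ 0.57554016 -0.25345193  0.1045388 ] [ 1.79984716e+02 -1.47658936e-02  2.19178797e+01] 0.01668766775049311 [0.01178708 0.58524306 0.16344204] [-0.00577246  0.01648226  0.00938536]
```

View pics/z11.png

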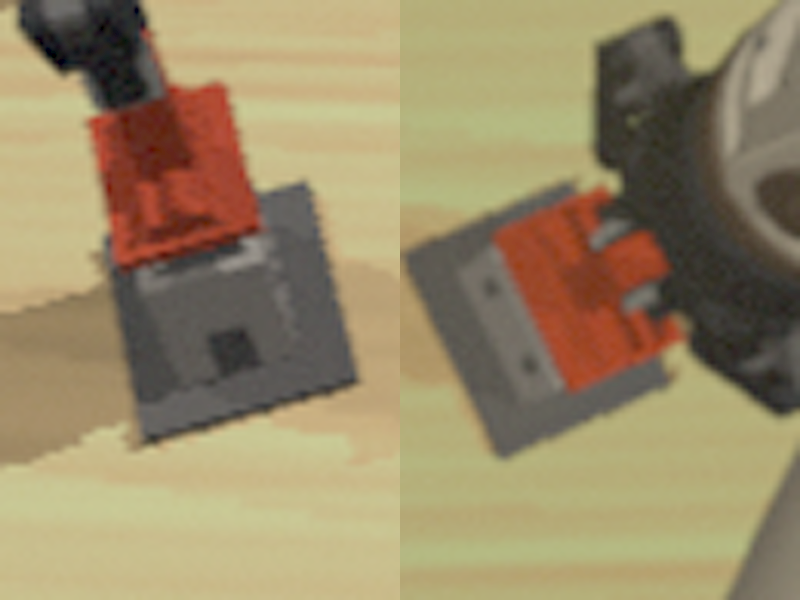

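```bash
sed -e 's/,165+(v+.5)\/6.122-.5)$/,OY+(v+.5)\/6.122-.5)/' meas.py > /dev/null
python3 - <<'E'
s=open('meas.py').read()
s=s.replace("def sc(u,v):return (115+(u+.5)/6.154-.5,165+","def sc(u,v):return (115+(u+.5)/6.154-.5,170+").replace("(115,165,180,263)","(115,165,180,268)")
s=s.replace("(sc(222,82),sc(258,228)),(sc(85,120),sc(118,268)),(sc(118,268),sc(258,228))","(sc(225,88),sc(260,225)),(sc(92,122),sc(120,268)),(sc(120,268),sc(260,225))")
s=s.replace("(tp(497,232),tp(575,388)),(tp(575,388),tp(690,330)),(tp(497,232),tp(610,180))","(tp(497,232),tp(570,390)),(tp(570,390),tp(685,335)),(tp(497,232),tp(603,188))")
open('meas.py','w').write(s)
E
cat >> cmp.py <<'E'
Ts2=np.array([.57657,-.2509])
print("scene vs hand tower",(Rs[0]-Ts2)*1e3,Rs[1]-22.38)
E
for z in .0772 .0795 .082; do echo == $z; python3 cmp.py $z | egrep "roof|hand"; done
```

```text
== .0772
roof top angles {'+y': np.float64(22.4), '-x': np.float64(22.71), '+x': np.float64(22.67)} yaw 22.52 centre mm [ 574.2 -252.3] spread x,y mm 0.3 0.0
roof scene angles {'+y': np.float64(22.59), '-y': np.float64(22.69), '+x': np.float64(22.51)} yaw 22.59 centre mm [ 573.8 -252.3] spread x,y mm 0.0 0.2
roof-tower top [ 0.658  -0.4698] 0.24678166052330752
roof-tower scene [-4.8517 -1.4188] -1.1653450059960875
scene vs hand tower [-2.7865 -1.3625] 0.20892540772904766
== .0795
roof top angles {'+y': np.float64(22.58), '-x': np.float64(22.63), '+x': np.float64(22.7)} yaw 22.61 centre mm [ 573.8 -251.6] spread x,y mm 0.1 0.0
roof scene angles {'+y': np.float64(22.56), '-y': np.float64(22.45), '+x': np.float64(22.22)} yaw 22.39 centre mm [ 575.4 -251.3] spread x,y mm 0.0 0.3
roof-tower top [0.2853 0.1771] 0.3426616941304168
roof-tower scene [-3.2727 -0.4067] -1.3620732104749713
scene vs hand tower [-1.2076 -0.3503] 0.012197203250163824
== .082
roof top angles {'+y': np.float64(22.64), '-x': np.float64(22.69), '+x': np.float64(22.93)} yaw 22.71 centre mm [ 573.4 -251. ] spread x,y mm 0.2 0.0
roof scene angles {'+y': np.float64(22.67), '-y': np.float64(22.72), '+x': np.float64(22.1)} yaw 22.46 centre mm [ 577.3 -250.1] spread x,y mm 0.0 0.4
roof-tower top [-0.0931  0.8222] 0.44117472089237
roof-tower scene [-1.3551  0.7426] -1.2986073242186613
scene vs hand tower [0.71   0.7989] 0.07566308950647382
```

Emit:
send_rows(
  targets=[
    [0.9,0,-0.2,-2,-0.2],
    [0.9,0,-0.2,-5,-0.2],
    [0.9,0,-0.2,-7,-0.2],
    [0.9,0,-0.2,-9,-0.2],
    [0.9,0,-0.2,-9,-0.2],
    [0.9,0,-0.2,-9,-0.2],
    [0.9,0,-0.2,-9,-0.2],
  ],
)

```text
time: 19.0
ee_pos: [0.5755, -0.2536, 0.0954]
tcp_rot: [180.0, -0.0, 21.7]
wrist_force: [-0.5, 0.8, -0.3]
opening: 0.0167
```

```bash
python3 - <<'E'
from zz import *
zoom("z12",(115,170,180,268),(375,165,440,263))
o=bot.get_obs();print(o["ee_pos"],o["tcp_rot"],o["opening"],o["wrist_force"],o["torque"])
E
for z in .0685 .0715; do python3 cmp.py $z | egrep "roof|hand"; done
```

```text
[ 0.57547117 -0.25362827  0.09535051] [ 1.79996245e+02 -5.04263342e-03  2.17159202e+01] 0.016888677008729477 [-0.26275428  0.03004498 -0.38400224] [-0.01787142  0.03644901  0.01156139]Traceback (most recent call last):
  File "cmp.py", line 4, in <module>
    exec(open("meas.py").read().split("C={n")[1].join(["C={n",""]).split("ct1,ct2")[0])
    ~~~~^^^^^^^^^^^^^^^^^^^^^^^^^^^^^^^^^^^^^^^^^^^^^^^^^^^^^^^^^^^^^^^^^^^^^^^^^^^^^^^
  File "<string>", line 6, in <module>
  File "m.py", line 14, in edges
    vx,vy,cx,cy=cv2.fitLine(q.astype(np.float32),cv2.DIST_HUBER,0,.01,.01).ravel()
                ~~~~~~~~~~~^^^^^^^^^^^^^^^^^^^^^^^^^^^^^^^^^^^^^^^^^^^^^^^
cv2.error: OpenCV(4.12.0) /io/opencv/modules/imgproc/src/linefit.cpp:50: error: (-215:Assertion failed) count > 0 in function 'fitLine2D_wods'

Traceback (most recent call last):
  File "cmp.py", line 4, in <module>
    exec(open("meas.py").read().split("C={n")[1].join(["C={n",""]).split("ct1,ct2")[0])
    ~~~~^^^^^^^^^^^^^^^^^^^^^^^^^^^^^^^^^^^^^^^^^^^^^^^^^^^^^^^^^^^^^^^^^^^^^^^^^^^^^^^
  File "m.py", line 14, in edges
    vx,vy,cx,cy=cv2.fitLine(q.astype(np.float32),cv2.DIST_HUBER,0,.01,.01).ravel()
                ~~~~~~~~~~~^^^^^^^^^^^^^^^^^^^^^^^^^^^^^^^^^^^^^^^^^^^^^^^
cv2.error: OpenCV(4.12.0) /io/opencv/modules/imgproc/src/linefit.cpp:50: error: (-215:Assertion failed) count > 0 in function 'fitLine2D_wods'
```

View pics/z12.png

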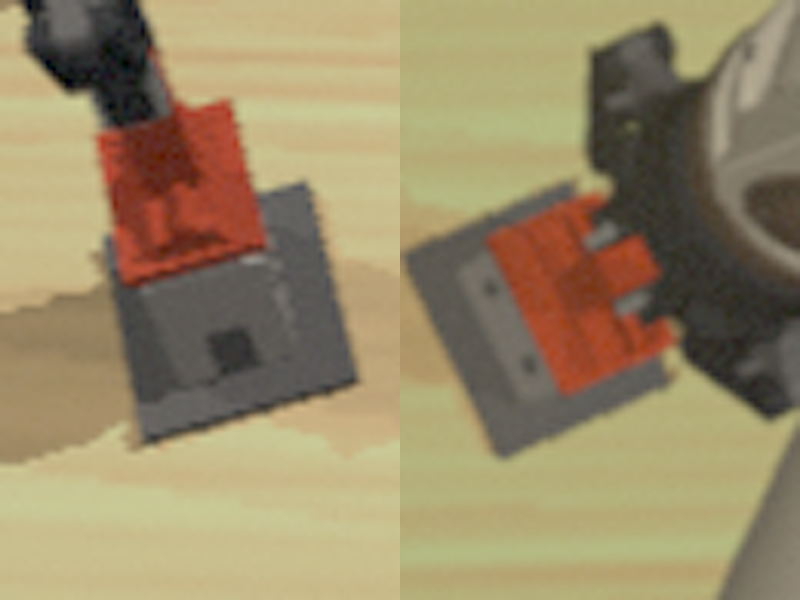

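```bash
sed -i 's/sc(225,88),sc(260,225)/sc(231,104),sc(267,246)/; s/sc(92,122),sc(120,268)),(sc(120,268),sc(260,225)/sc(98,138),sc(124,285)),(sc(124,285),sc(267,246)/; s/(sc(165,97),sc(222,82))/(sc(178,113),sc(228,101))/; s/(tp(497,232),tp(570,390)),(tp(570,390),tp(685,335)),(tp(497,232),tp(603,188))/(tp(487,237),tp(561,395)),(tp(561,395),tp(676,340)),(tp(487,237),tp(597,192))/' meas.py
for z in .0685 .0715 .073; do echo $z; python3 cmp.py $z | egrep "roof|hand"; done
```

```text
.0685
roof top angles {'+y': np.float64(21.55), '-x': np.float64(22.59), '+x': np.float64(22.82)} yaw 22.01 centre mm [ 573.9 -252.2] spread x,y mm 0.2 0.0
roof scene angles {'+y': np.float64(22.28), '-y': np.float64(22.54), '+x': np.float64(22.02)} yaw 22.25 centre mm [ 574.  -252.2] spread x,y mm 0.0 0.2
roof-tower top [ 0.4377 -0.4253] -0.2545486362178373
roof-tower scene [-4.6441 -1.3536] -1.4994811758629822
scene vs hand tower [-2.5789 -1.2972] -0.1252107621378471
.0715
roof top angles {'+y': np.float64(21.69), '-x': np.float64(22.65), '+x': np.float64(23.21)} yaw 22.19 centre mm [ 573.5 -251.5] spread x,y mm 0.0 0.0
roof scene angles {'+y': np.float64(22.1), '-y': np.float64(22.44), '+x': np.float64(22.36)} yaw 22.31 centre mm [ 576.1 -250.9] spread x,y mm 0.0 0.3
roof-tower top [0.0165 0.3424] -0.07929704232030232
roof-tower scene [-2.4965 -0.0792] -1.4490888154035666
scene vs hand tower [-0.4313 -0.0229] -0.07481840167843146
.073
roof top angles {'+y': np.float64(21.73), '-x': np.float64(22.51), '+x': np.float64(23.26)} yaw 22.19 centre mm [ 573.3 -251.1] spread x,y mm 0.1 0.0
roof scene angles {'+y': np.float64(22.1), '-y': np.float64(22.57), '+x': np.float64(22.29)} yaw 22.32 centre mm [ 577.2 -250.3] spread x,y mm 0.0 0.4
roof-tower top [-0.1914  0.7377] -0.07609264985910258
roof-tower scene [-1.4651  0.5444] -1.434639226809363
scene vs hand tower [0.6    0.6007] -0.060368813084227924
```

Run:
```python
from h import *
C=cam("top")[0];S=cam("scene")[0]
cv2.imwrite("pics/end.png",cv2.resize(np.hstack([S,C]),(800,300),interpolation=cv2.INTER_AREA)[:,:,::-1])
for n,im in(("top",C),("scene",S)):
    d=cv2.absdiff(im[:,:,::-1],cv2.imread(f"pics/{n}0.png")).max(2)
    for k,r in({"top":{"cask":(222,135,248,158),"rock":(255,124,272,140),"vice":(328,125,358,170),"pots":(272,245,316,275)},"scene":{"cask":(328,292,350,318),"rock":(288,315,308,335),"vice":(172,270,218,326),"pots":(248,162,300,192)}}[n]).items():
        print(n,k,d[r[1]:r[3],r[0]:r[2]].max(),(d[r[1]:r[3],r[0]:r[2]]>25).sum())
```

```text
top cask 16 0
top rock 9 0
top vice 10 0
top pots 11 0
scene cask 24 0
scene rock 10 0
scene vice 11 0
scene pots 31 121
```

View pics/end.png

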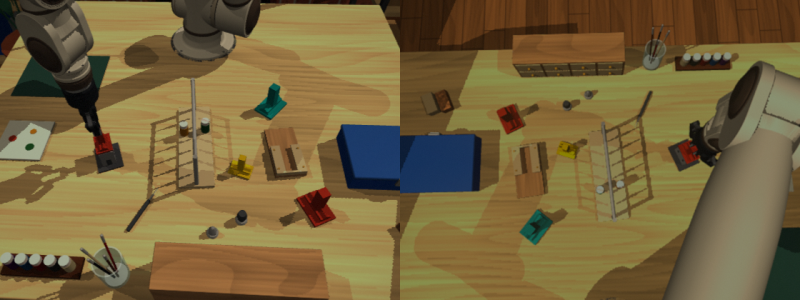

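Nothing else has moved; the scene-view difference at the pots is only a shifted arm shadow. The roof is over the tower, so I'm handing in.

Run:
```python
from workcell import bot
print(bot.job_done());print(bot.get_obs()["time"])
```

```text
the job is handed in; nothing more can be done
None
the job is handed in; nothing more can be done
```

I took the roof by its chimney, slid it about 87 mm out of the jig, and lifted it over the rail with its underside near 210 mm, well above the bar at 140 mm. It is now held at 35 N over the tower, and I handed the job in at about 19–20 s.

**Fit over the tower:** at a consistent height, both views put the roof centred within about 0.5 mm and square within about 0.3°. The gripper stands upright within 0.1°; I did not measure the roof's own tilt. The wrist force stayed near zero in every reading, so there is no sign of contact with the tower or the rail.

**Gap above the walls:** this is less certain. The tool height gives about 8 mm and the cameras about 12 mm, so I set it between the two.

**Other objects:** the cask, rock, pin vice and pots match the first pictures. The only difference was a change of light at the pots in the scene view, which I took to be the arm's shadow.

**Checks that disagreed:**
- **Fingertips:** they looked about 22 mm higher in the pictures than the reported tool position. The grip held firm all the same, with the opening steady at about 17 mm.
- **Tower edge fit:** the automatic fit in the scene view was unreliable, so I used hand-picked corners there.

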